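Close the valve block cover without forcing the crossed screw

ROBOT

A 6-joint arm with a two-finger parallel gripper is mounted at the origin on a cart in front of the work surface, level with it; the furniture and walls round the work are solid. World frame = base frame: x ahead of the robot, y to its left, z up, the work surface at z = 0. Lengths are in m, angles in rad, forces in N, time in s.
With the tool pointing down it reaches from about 0.35 to 0.975 m from the base axis. Payload 4.9 kg.
Tool frame: the origin (TCP) lies on the mounting face of the last link; the fingertips stand 173 mm ahead of it and the grasp point (between the pads) lies 155 mm ahead of it; z points along the fingers, y is the direction in which the jaws open and shut (so a half turn about z gives the same grasp; the last joint's range is limited). The gripper opens to 85 mm and grips with 20 to 120 N. Pads are 22 mm wide; open, the fingers measure 114 mm over their backs; the gripper's body (76 mm by 85 mm) begins 54 mm behind the grasp point. The pads swing forward as they close: fully open they stand 13 mm farther back than shut.
Start: joints at [-1.346, 0.053, 1.613, -0, 1.476, -0.119], TCP at [0.211, -0.588, 0.405] pointing down, gripper open.
Joint ranges: [-3.01, 3.01], [-1.01, 2.22], [0.06, 2.58], [-1.02, 4.17], [0.09, 2.62], [-3.14, 3.14]. Speed limits (rad/s): [2.57, 2.57, 3.14, 3.14, 3.14, 3.14].

INTERFACE

Orientations are given as a rotation vector (axis times angle).
In Python, from station import ctrl gives the robot as it stands. The module is installed in compiled form; this text tells all that it offers.
- The arm moves only by the tool jog_arm, never from a script. Its argument "steps" is a list of rows, each a list of 2 entries, a list of its own where there are three numbers: the shift along the tool's x, y, z in cm, then the turn, a rotation vector about the tool's x, y, z in degrees. In form: [[[tx, ty, tz], [rx, ry, rz]], ...]. A call has 1 to 8 rows; each row shifts and turns the pose as measured when the row begins, along the tool's axes as they then stand; what a row does not reach is not made up. A row lasts 1/10 s, in which the tool goes at most 50 mm and 8.59 degrees, less where a joint would pass 70% of its speed; a pose out of reach is approached as far as the arm can. A call is refused whole if a number of a shift passes 5 or a number of a turn 8.59, either way. A call with a gripper value outside its range is refused whole. "fingers" is the gripper command: -1 is shut, 1 is fully open, values between are in proportion, set as the call begins (left out, the last holds). The fingers move at their own pace and stop on an object; "grip_force" is the grip in N (left out, the last holds). Time passes only in rows, so rows that do not move let the fingers close. It gives the time, the measured TCP pose, the force and the opening at its end, in the units of the state.
- ctrl.get_obs(): the state, without advancing time (a new reading comes with each control period).
- ctrl.get_image(name): name is "scene" or "top" or "wrist"; returns the picture (400x640x3 uint8, red, green, blue); there is no depth.
- ctrl.camera_info(name): a dict with "K" (3x3 intrinsics, pixels), "camera_from_world" (4x4, takes a point from world to camera coordinates). Camera axes: x right, y up, looking along -z (the intrinsics and any distortion apply to the point x, -y, -z); pixel columns grow to the right and rows downward; lengths in m; the calibration is good to about 2 mm. The wrist camera is an equidistant fisheye: a pixel r from the principal point sees the ray r / f radians off the axis. A picture is of the moment at which its call begins: read the wrist's pose just before it. camera_info takes no time and is no camera call; for the wrist camera it gives the pose at the moment of the call.
- ctrl.finish_job(): hands the job in, once; it reports no verdict.
The state is a dict: "t": time; "q": joint angles; "dq": joint speeds; "effort": joint torques, N m; "tool_pos": TCP position; "tool_rot": TCP orientation; "contact_force": force on the tool from outside, world axes, zero at the start; "wrist_torque": the same for the moment, N m; "opening": finger opening in m.
Only numpy, scipy, OpenCV 4.12 (cv2) and the standard library are available. Lean on these libraries where they do the work, as an engineer would, in place of code of your own. Each camera call takes 0.05 s, during which the arm holds its last target.

TASK

Screw down the valve block cover: one after another from the screw nearest the robot to the farthest one, start each of the three paddle screws gently clockwise and, if it runs freely, drive it fully home until its collar seats on the brass bush. One of the three is cross-threaded and binds early: stop there, back it out again to its raised starting height and leave it so. Never force a screw so hard that its thread strips, neither at the bind nor at the seat (it gives way at 0.25 N m), and leave the things around undisturbed.

Things in the scene. Friction and masses are not known exactly. Their poses are not given: they have to be found in the camera images.
- valve_block: Grey and aluminium valve block, fixed, 52 x 170 x 41 mm; origin at the centre of its underside, x across it (mostly to the robot's left), y along it (mostly towards the robot), z up; yaw 1.0 to 1.3 rad. Three equal screws stand on it at x = 0, y = +64 mm (a, nearest), 0 (b, middle), -64 mm (c, farthest), each in a hexagonal brass bush, 26 mm wide, top 44 mm above the worktop.
- head_a (a point): Centre of the nearest screw's black paddle: 32 mm long (x), 10 thick (y), 26 tall (z), on a collar 26 mm wide, 5 thick. Collar underside 17 mm below this point, paddle top 13 mm above. The screw turns about this point's vertical z axis. Grip across the 10 mm from above, firmly (about 30 N) or it may turn in the fingers. Clockwise from above drives it in.
- head_b (a point): The same point of the middle screw. All three look alike.
- head_c (a point): The same point of the farthest screw. One of the three screws is cross-threaded; which one is not known beforehand and differs each time. The room is tight: a wall stands 0.14 m or more beyond the farthest screw, ahead and to the right, and a stack of instruments, 0.56 m tall, to the robot's left (nearest corner about 0.30 m ahead, 0.24 m left of the base).
- screw_a (a joint): Turn of the nearest screw, rad, grows clockwise from above (driving in); starts between 0 and 0.2. It sinks 3.33 mm per rad. At 0 the paddle stands 0.675 rad anticlockwise of the block's length and the collar is 4.5 mm above its bush; at 1.35 it seats and the torque then rises by 2.5 N m per rad. Fully home: over 1.30; backed out: under 0.3.
- screw_b (a joint): The same for the middle screw. A sound screw runs at about 0.015 N m until it seats. The crossed one also runs freely at first but binds from somewhere between 0.5 and 0.7 rad: from there its torque rises by 0.6 N m per rad, and it springs back when let go.
- screw_c (a joint): The same for the farthest screw. On each screw, more than 0.25 N m strips the thread, at the bind and at the seat alike.
- strip_a (a joint): How far the nearest screw's thread has been stripped by force, rad: stays at 0 unless the screw is forced; beyond 0.06 either way the thread is ruined.
- strip_b (a joint): The same for the middle screw.
- strip_c (a joint): The same for the farthest screw.
- vial: Bystander: small glass vial with a screw cap, 23 mm wide, 54 mm tall, stands beside the valve block, on its left; origin at the centre of its underside.
- tee: Bystander: white T-shaped tube fitting, 30 x 50 x 12 mm, lies beside the valve block, on its left; origin at the centre of its underside.
- spanner: Bystander: steel spanner, 142 mm long, 8 mm thick, lies beside the valve block, on its left; origin at the centre of its underside.

How it is judged:
On the way, in this order (a step that is already met when the one before it is completed fails the run):
1. the nearest screw has been started (turned in past 0.4 rad) (value of joint screw_a above 0.4 rad), for 0.05 s.
2. then the middle screw has been started (value of joint screw_b above 0.4 rad), for 0.05 s.
3. then the farthest screw has been started (value of joint screw_c above 0.4 rad), for 0.05 s.
At the end, for the whole second after the job is handed in: The two sound screws are fully home (turned in beyond 1.30 rad, collar within 0.2 mm of its bush) and the cross-threaded one is backed out to under 0.3 rad (((value of joint screw_a below 0.3 rad and value of joint each of screw_b, screw_c above 1.3 rad) or (value of joint each of screw_a, screw_c above 1.3 rad and value of joint screw_b below 0.3 rad) or (value of joint each of screw_a, screw_b above 1.3 rad and value of joint screw_c below 0.3 rad))); the robot touches nothing.
It fails at once if a screw is forced: its thread is stripped by more than 0.06 rad (value of joint any of strip_a, strip_b, strip_c above 0.06 rad or value of joint any of strip_a, strip_b, strip_c below -0.06 rad).
It fails at once if the vial, the tee or the spanner is moved by more than 30 mm, or the vial is tipped over (distance of any of vial, tee, spanner from where it was at the start of the episode above 0.03 m or angle between vial's own z axis and vertical above 0.5 rad).
It also fails if it takes over 72 s, if anything falls off the work surface, if the arm or the gripper's body presses on something with over 40 N, if the wrist force passes 120 N, or if a joint passes its speed limit or range.

## Working session

There is one attempt and no reset: what is moved stays moved. The work goes in short steps, Python scripts to look and compute and a tool call to move; the robot and the scene stay as the last step left them, time stands still between calls to the robot, and variables do not carry over. Pictures are saved under pics/ and viewed, and the job is handed in when it is done.

Besides the shell and the picture viewer there is one more tool, called as name(argument=value, ...) on one line, values as JSON. jog_arm: Moves the arm, as the interface text tells. Its arguments: {"type":"object","properties":{"steps":{"type":"array","items":{"type":"array"}},"fingers":{"type":"number"},"grip_force":{"type":"number"}},"required":["steps"]}

```bash
mkdir -p pics; cat > h.py <<'E'
import numpy as np, cv2
from station import ctrl
from scipy.spatial.transform import Rotation as R
def snap(n,fn):
    im=ctrl.get_image(n); cv2.imwrite('pics/'+fn,im[:,:,::-1]); return im
E
python3 - <<'E'
from h import *
o=ctrl.get_obs(); print({k:np.round(v,3) for k,v in o.items()})
for n in ['scene','top','wrist']:
    i=ctrl.camera_info(n); snap(n,n+'0.png'); print(n,{k:np.round(v,3) if not isinstance(v,str) else v for k,v in i.items()})
E
```

```text
{'t': np.float64(0.0), 'q': array([-1.346,  0.053,  1.614,  0.   ,  1.476, -0.119]), 'dq': array([ 0.001,  0.002,  0.   , -0.001,  0.001, -0.   ]), 'effort': array([-1.0000e-03, -3.9368e+01, -3.7018e+01, -0.0000e+00,  7.0000e-03,
        0.0000e+00]), 'tool_pos': array([ 0.211, -0.588,  0.403]), 'tool_rot': array([-3.093, -0.537,  0.   ]), 'contact_force': array([-0.235,  0.591,  0.309]), 'wrist_torque': array([0.046, 0.03 , 0.001]), 'opening': np.float64(0.085)}
scene {'K': array([[481.784,   0.   , 307.173],
       [  0.   , 481.784, 187.021],
       [  0.   ,   0.   ,   1.   ]]), 'camera_from_world': array([[-0.989,  0.148,  0.005,  0.536],
       [-0.118, -0.809,  0.576,  0.118],
       [ 0.09 ,  0.569,  0.817, -1.008],
       [ 0.   ,  0.   ,  0.   ,  1.   ]])}
top {'K': array([[395.232,   0.   , 320.681],
       [  0.   , 395.232, 199.635],
       [  0.   ,   0.   ,   1.   ]]), 'camera_from_world': array([[ 0.015, -1.   ,  0.   ,  0.092],
       [ 0.998,  0.015,  0.064, -0.539],
       [-0.064, -0.001,  0.998, -0.88 ],
       [ 0.   ,  0.   ,  0.   ,  1.   ]])}
wrist {'K': array([[309.707,   0.   , 318.723],
       [  0.   , 309.707, 199.593],
       [  0.   ,   0.   ,   1.   ]]), 'camera_from_world': array([[ 0.337, -0.941, -0.001, -0.626],
       [ 0.903,  0.324, -0.281,  0.038],
       [ 0.265,  0.094,  0.96 , -0.379],
       [ 0.   ,  0.   ,  0.   ,  1.   ]])}
```

View pics/scene0.png

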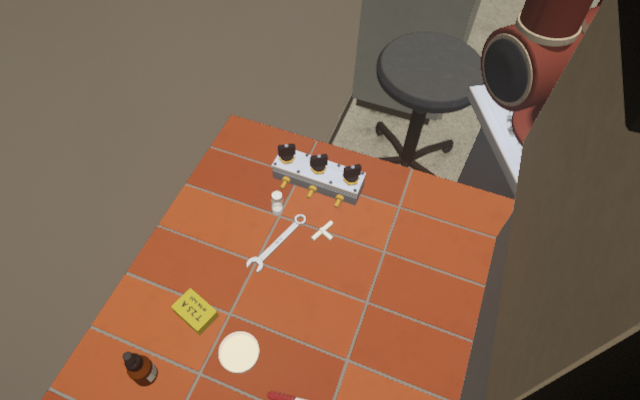

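View pics/top0.png

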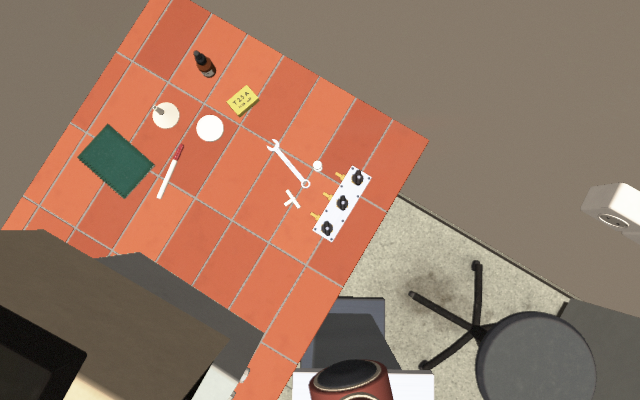

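View pics/wrist0.png

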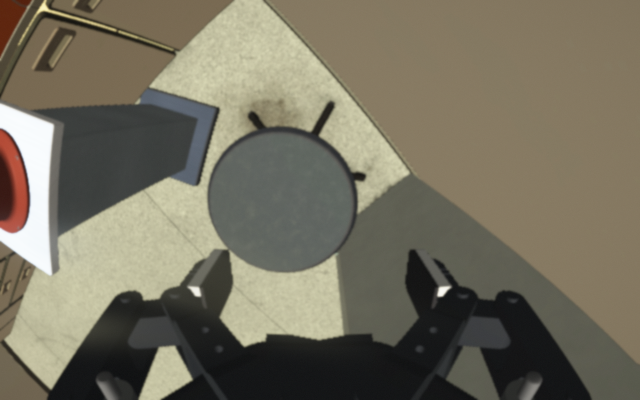

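The scene view shows the three paddles at about (352,175), (318,163) and (286,153). In the top view they are at (327,228), (343,202) and (358,177). The vial, tee and spanner are on the left. The arm is well clear of the block. I'll zoom in and triangulate.

```bash
python3 - <<'E'
from h import *
a=cv2.imread('pics/top0.png')[155:250,295:385]; b=cv2.imread('pics/scene0.png')[135:210,260:375]
a=cv2.resize(a,None,fx=6,fy=6,interpolation=cv2.INTER_CUBIC);b=cv2.resize(b,None,fx=6,fy=6,interpolation=cv2.INTER_CUBIC)
cv2.imwrite('pics/ztop.png',a);cv2.imwrite('pics/zscene.png',b)
def blobs(fn,roi):
    im=cv2.imread('pics/'+fn); x0,y0,x1,y1=roi
    g=im[y0:y1,x0:x1].max(2); m=(g<60).astype(np.uint8)
    n,l,s,c=cv2.connectedComponentsWithStats(m)
    return [(s[i,4],np.round(c[i]+[x0,y0],1)) for i in range(1,n) if s[i,4]>25]
print(blobs('top0.png',(305,155,375,245)));print(blobs('scene0.png',(268,138,370,205)))
E
```

```text
[(np.int32(26), array([356.9, 180.2])), (np.int32(27), array([341.8, 204.3]))]
[(np.int32(88), array([286.1, 151.7])), (np.int32(37), array([320.8, 161.4]))]
```

View pics/ztop.png

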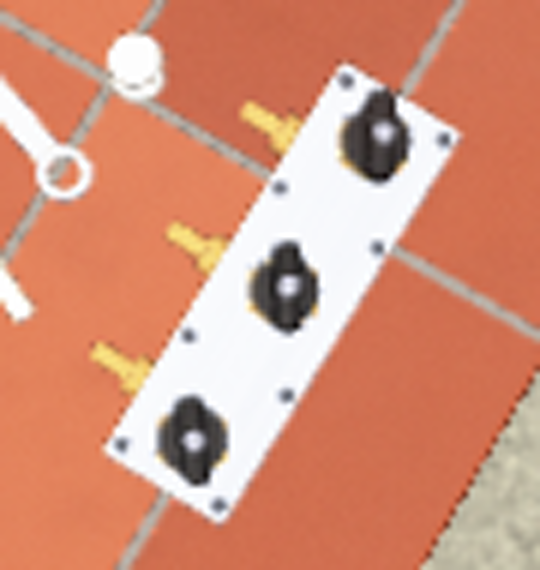

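View pics/zscene.png

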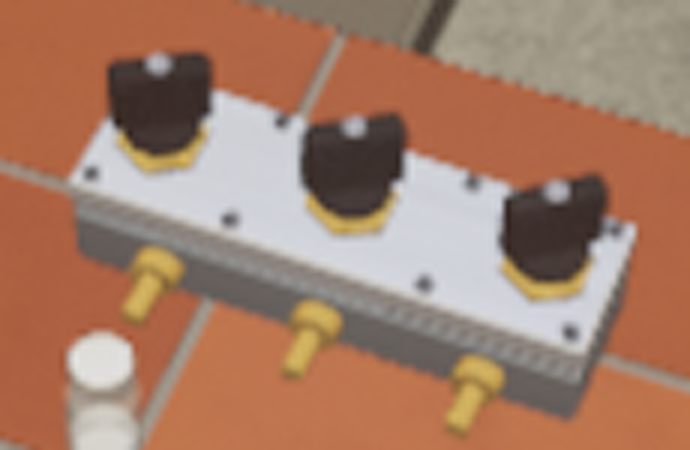

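```bash
cat >> h.py <<'E'
def ray(info,uv,fish=False):
    K=info['K'];T=np.array(info['camera_from_world']); 
    x=(uv[0]-K[0,2])/K[0,0]; y=(uv[1]-K[1,2])/K[1,1]
    if fish:
        r=np.hypot(x,y); d=np.array([np.sin(r)*x/r,-np.sin(r)*y/r,-np.cos(r)])
    else: d=np.array([x,-y,-1.])
    Rm=T[:3,:3]; return -Rm.T@T[:3,3], Rm.T@d/np.linalg.norm(d)
def tri(rays):
    A=sum(np.eye(3)-np.outer(d,d) for o,d in rays); b=sum((np.eye(3)-np.outer(d,d))@o for o,d in rays)
    p=np.linalg.solve(A,b); return p,[np.linalg.norm((np.eye(3)-np.outer(d,d))@(p-o)) for o,d in rays]
def onz(r,z): o,d=r; return o+d*(z-o[2])/d[2]
def dot(im,uv,w=4):
    u,v=map(int,np.round(uv)); g=im[v-w:v+w+1,u-w:u+w+1].astype(float).min(2)
    return uv
E
python3 - <<'E'
from h import *
it=ctrl.camera_info('top');isn=ctrl.camera_info('scene')
T={'a':(193,440),'b':(288,286),'c':(383,131)};S={'a':(557,191),'b':(353,126),'c':(158,63)}
P={}
for k in 'abc':
    ut=(np.array(T[k])+.5)/6-.5+[295,155];us=(np.array(S[k])+.5)/6-.5+[260,135]
    P[k],r=tri([ray(it,ut),ray(isn,us)]);print(k,P[k].round(4),np.round(r,4),onz(ray(it,ut),.0765)[:2].round(4),onz(ray(isn,us),.0765)[:2].round(4))
d=P['a']-P['c'];print(np.linalg.norm(d),np.arctan2(d[1],d[0]))
for uv in [(348,67),(461,135),(105,450),(220,523)]:
    ut=(np.array(uv)+.5)/6-.5+[295,155];print('corner',onz(ray(it,ut),.041).round(4))
E
```

```text
a [0.4743 0.0865 0.0779] [0.0004 0.0004] [0.4747 0.0863] [0.4736 0.0856]
b [0.5294 0.0536 0.0778] [0.0001 0.0001] [0.5294 0.0535] [0.5293 0.0525]
c [0.5846 0.0207 0.0779] [0.0003 0.0003] [0.585  0.0205] [0.5842 0.0196]
0.12839666900905827 2.6034997478954214
corner [0.613  0.0303 0.041 ]
corner [ 0.5883 -0.0117  0.041 ]
corner [0.4703 0.118  0.041 ]
corner [0.4443 0.0755 0.041 ]
```

The triangulated screw tops agree with the text: z is about 0.078, spacing 64 mm and block yaw about 1.033. I'll move over the block, translating at the current heading first.

jog_arm(steps=[[[3.2,-3.6,0],[0,0,0]],[[3.2,-3.6,0],[0,0,0]],[[3.2,-3.6,0],[0,0,0]],[[3.2,-3.6,0],[0,0,0]],[[3.2,-3.6,0],[0,0,0]],[[3.2,-3.6,0],[0,0,0]],[[3.2,-3.6,0],[0,0,0]],[[3.2,-3.6,0],[0,0,0]]])

```text
t: 0.95
tool_pos: [0.3566, -0.2229, 0.3999]
tool_rot: [-3.091, -0.518, 0.001]
contact_force: [0.4, -0.5, -0.5]
opening: 0.0855
```

jog_arm(steps=[[[3.1,-3.6,0],[0,0,0]],[[3.1,-3.6,0],[0,0,0]],[[3.1,-3.6,0.5],[0,0,0]],[[3.1,-3.6,1],[0,0,0]],[[3.1,-3.6,1],[0,0,0]],[[3.1,-3.6,1],[0,0,0]],[[2.0,-2.5,1],[0,0,0]],[[0,0,0],[0,0,-8.5]]])

```text
t: 1.75
tool_pos: [0.4737, 0.0895, 0.3555]
tool_rot: [-3.044, -0.76, -0.008]
contact_force: [-0.7, -0.1, -0.8]
opening: 0.0855
```

jog_arm(steps=[[[0,0,0],[0,0,-8.5]],[[0,0,0],[0,0,-8.5]],[[0,0,0],[0,0,-8.5]],[[0,0,0],[0,0,-8.5]],[[0,0,0],[0,0,-8.5]],[[0,0,0],[0,0,-8.5]],[[0,0,0],[0,0,-8.5]],[[0,0,0],[0,0,-8.5]]], fingers=0)

```text
t: 2.55
tool_pos: [0.4723, 0.0922, 0.3513]
tool_rot: [-2.084, -2.342, -0.002]
contact_force: [-0.1, -1.1, -0.6]
opening: 0.0429
```

jog_arm(steps=[[[0,0,0],[0,0,-8.5]],[[0,0,0],[0,0,-8.5]],[[0,0,0],[0,0,-8.5]],[[0,0,0],[0,0,-8.5]],[[0,0,0],[0,0,-8.5]],[[0,0,0],[0,0,-8.5]],[[0,0,0],[0,0,-8.5]],[[0,0,0],[0,0,-8.5]]])

```text
t: 3.35
tool_pos: [0.4709, 0.0922, 0.3482]
tool_rot: [-0.397, -3.107, -0.006]
contact_force: [-0.1, 0.3, 0.8]
opening: 0.0426
```

```bash
python3 - <<'E'
from h import *
o=ctrl.get_obs();print(o['t'],o['q'].round(3),o['tool_pos'].round(4),R.from_rotvec(o['tool_rot']).as_matrix().round(3),o['wrist_torque'].round(3),o['opening'])
im=snap('wrist','w1.png')
E
```

```text
3.35 [ 0.037 -0.263  2.     0.006  1.413 -1.281] [0.4709 0.0922 0.3482] [[-0.968  0.252 -0.009]
 [ 0.251  0.968  0.005]
 [ 0.01   0.003 -1.   ]] [-0.056 -0.012  0.014] 0.042598093186143084
```

View pics/w1.png

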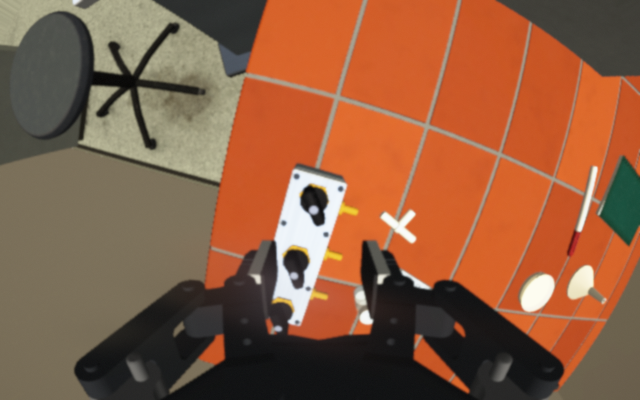

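The wrist view shows the block with its tops at about (314,210), (295,268) and (278,328). The fingers straddle it from above. I'll zoom in to measure them as a second opinion.

```bash
python3 - <<'E'
from h import *
a=cv2.imread('pics/w1.png')[160:345,255:365]
cv2.imwrite('pics/zw1.png',cv2.resize(a,None,fx=3.2*1.0,fy=3.2,interpolation=cv2.INTER_CUBIC))
i=ctrl.camera_info('wrist'); im=cv2.imread('pics/w1.png')
P={'a':[.4743,.0865,.0779],'b':[.5294,.0536,.0778],'c':[.5846,.0207,.0779]}
for k,uv in {'a':(314,210),'b':(295,268),'c':(278,328)}.items():
    u,v=uv; g=im[v-8:v+9,u-8:u+9].astype(float); s=g.max(2)
    m=((g.min(2)>110)&(abs(g[:,:,0]-g[:,:,2])<60)).astype(np.uint8); n,l,st,c=cv2.connectedComponentsWithStats(m)
    j=1+np.argmin([np.hypot(*(c[q]-8)) for q in range(1,n)]); uvp=c[j]+[u-8,v-8]
    print(k,uvp.round(2),st[j],onz(ray(i,uvp,True),.0779).round(4))
E
```

```text
a [311.36 211.73] [  0   4  12  13 100] [0.4759 0.0837 0.0779]
b [291.7 274.1] [ 0 10 11  7 50] [0.5282 0.0518 0.0779]
c [276.12 328.75] [ 1  6 11  7 52] [0.5857 0.0183 0.0779]
```

View pics/zw1.png

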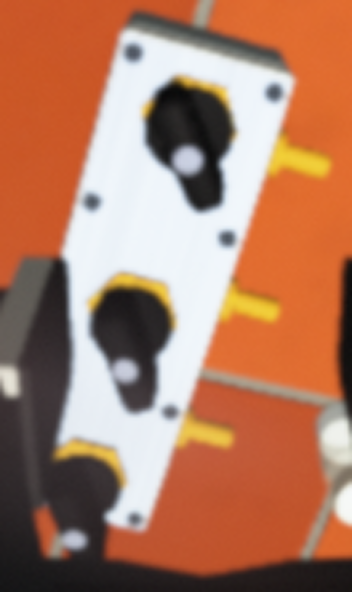

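```bash
python3 - <<'E'
from h import *
i=ctrl.camera_info('wrist');it=ctrl.camera_info('top');isn=ctrl.camera_info('scene')
T={'a':(193,440),'b':(288,286),'c':(383,131)};S={'a':(557,191),'b':(353,126),'c':(158,63)}
W={'a':(188,160),'b':(125,371),'c':(74,540)}
for k in 'abc':
    ut=(np.array(T[k])+.5)/6-.5+[295,155];us=(np.array(S[k])+.5)/6-.5+[260,135];uw=(np.array(W[k])+.5)/3.2-.5+[255,160]
    p,r=tri([ray(it,ut),ray(isn,us),ray(i,uw,True)]);print(k,p.round(4),np.round(r,4),onz(ray(i,uw,True),.078).round(4))
o=ctrl.get_obs();M=R.from_rotvec(o['tool_rot']).as_matrix();print(np.linalg.inv(i['camera_from_world'])[:3,3], M.T@(np.linalg.inv(i['camera_from_world'])[:3,3]-o['tool_pos']))
# paddle far-end direction in wrist, top face end center
for k,e in {'a':((213,190),(172,115)),'b':((140,397),(110,330))}.items():
    q=[onz(ray(i,(np.array(x)+.5)/3.2-.5+[255,160],True),.078) for x in e];print(k,[x.round(4) for x in q],np.arctan2(*(q[0]-q[1])[1::-1]))
E
```

```text
a [0.4744 0.0862 0.0779] [0.0003 0.0006 0.0005] [0.4746 0.0858 0.078 ]
b [0.5295 0.0535 0.0782] [0.0003 0.0003 0.0005] [0.53   0.0531 0.078 ]
c [0.5846 0.0208 0.0786] [0.0001 0.0006 0.0005] [0.5856 0.0201 0.078 ]
[0.40125632 0.10851326 0.31916135] [ 0.07119309 -0.00149716  0.02967414]
a [array([0.4841, 0.09  , 0.078 ]), array([0.4621, 0.0849, 0.078 ])] 0.22810793814132338
b [array([0.5392, 0.0548, 0.078 ]), array([0.5166, 0.0527, 0.078 ])] 0.0919431890222491
```

All three cameras agree to within 0.6 mm. I'll write a helper that converts a target into tool-axis shift and turn.

```bash
cat >> h.py <<'E'
H={'a':(.4744,.0862),'b':(.5295,.0535),'c':(.5846,.0208)}
def goal(x,y,z,ang):
    """tool down, tool x at world angle pi+ang"""
    o=ctrl.get_obs();M=R.from_rotvec(o['tool_rot']).as_matrix();f=np.pi+ang
    X=np.array([np.cos(f),np.sin(f),0]);Z=np.array([0,0,-1.]);G=np.c_[X,np.cross(Z,X),Z]
    print('t',round(float(o['t']),2),'pos',o['tool_pos'].round(4),'ang',round(float(np.arctan2(-M[1,0],-M[0,0])),4),'F',o['contact_force'].round(2),'Tq',o['wrist_torque'].round(3),'q6',o['q'][5].round(3),'op',o['opening'].round(4))
    print('shift cm',(M.T@(np.array([x,y,z])-o['tool_pos'])*100).round(2),'turn deg',np.degrees(R.from_matrix(M.T@G).as_rotvec()).round(2))
E
python3 -c "
from h import *
goal(*H['a'],.30,.05)"
```

```text
Traceback (most recent call last):
  File "h.py", line 25, in goal
    print('t',round(float(o['t']),2),'pos',o['tool_pos'].round(4),'ang',round(float(np.arctan2(-M[1,0],-M[0,0])),4),'F',o['contact_force'].round(2),'Tq',o['wrist_torque'].round(3),'q6',o['q'][5].round(3),'op',o['opening'].round(4))
                                                                                                                                                                                                                 ^^^^^^^^^^^^^^^^^^
AttributeError: 'float' object has no attribute 'round'
```

```bash
sed -i "s/o\['opening'\].round(4)/round(float(o['opening']),4)/" h.py
python3 -c "
from h import *
goal(*H['a'],.30,.05)"
```

```text
t 3.4 pos [0.4709 0.0922 0.3481] ang -0.2504 F [-0.51 -0.07 -0.66] Tq [-0.005 -0.023  0.001] q6 -1.284 op 0.0426
shift cm [-0.54 -0.5   4.81] turn deg [  0.24  -0.54 -17.22]
```

jog_arm(steps=[[[-0.3,-0.2,2.5],[0.1,-0.3,-8.5]],[[-0.1,-0.2,2.0],[0.1,-0.2,-8.5]],[[0,0,0],[0,0,0]]])

```text
t: 3.7
tool_pos: [0.4739, 0.0875, 0.3025]
tool_rot: [-0.063, 3.14, 0.001]
contact_force: [-0.7, -0.1, -1.1]
opening: 0.0429
```

```bash
python3 -c "
from h import *
goal(*H['a'],.26,.05)"
```

```text
t 3.7 pos [0.4739 0.0875 0.3025] ang 0.0401 F [-0.69 -0.12 -1.12] Tq [ 0.016  0.017 -0.022] q6 -1.583 op 0.0429
shift cm [-0.04 -0.14  4.25] turn deg [ 0.04  0.07 -0.57]
```

jog_arm(steps=[[[0,-0.1,2.5],[0,0,-0.5]],[[0,0,2.0],[0,0,0]],[[0,0,0],[0,0,0]]])

```text
t: 4.0
tool_pos: [0.4747, 0.0867, 0.2588]
tool_rot: [-0.054, 3.138, 0.002]
contact_force: [-0.2, 0.2, 0.3]
opening: 0.0428
```

```bash
python3 -c "
from h import *
goal(*H['a'],.229,.05);snap('wrist','w2.png');snap('scene','s2.png')
im=cv2.imread('pics/s2.png')[100:220,250:400];cv2.imwrite('pics/s2z.png',cv2.resize(im,None,fx=5,fy=5,interpolation=2))"
```

```text
t 4.0 pos [0.4747 0.0867 0.2588] ang 0.0341 F [-0.24  0.21  0.33] Tq [-0.047  0.024  0.028] q6 -1.579 op 0.0428
shift cm [ 0.04 -0.05  2.98] turn deg [ 0.05  0.21 -0.91]
```

View pics/w2.png

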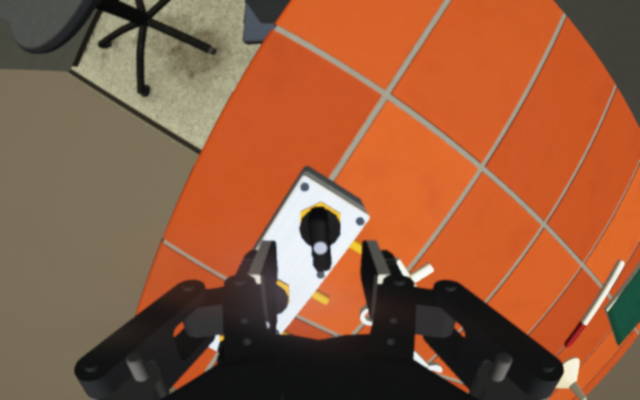

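View pics/s2z.png

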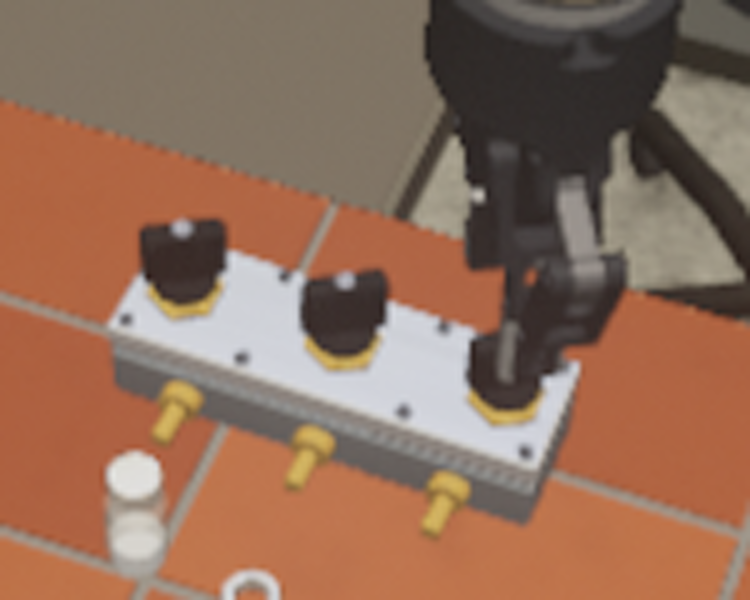

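The paddle is centred between the fingers at (320,245) and nearly aligned. Next I descend and grip.

jog_arm(steps=[[[0,0,1.5],[0,0.2,0]],[[0,0,1.3],[0,0,0]],[[0,0,0],[0,0,0]]])

```text
t: 4.4
tool_pos: [0.4775, 0.0869, 0.2352]
tool_rot: [-0.052, 3.13, 0.002]
contact_force: [0.2, -0.1, 0.2]
opening: 0.0427
```

jog_arm(steps=[[[0,0,0],[0,0,0]],[[0,0,0],[0,0,0]],[[0,0,0],[0,0,0]],[[0,0,0],[0,0,0]],[[0,0,0],[0,0,0]],[[0,0,0],[0,0,0]]], fingers=-1, grip_force=30)

```text
t: 5.0
tool_pos: [0.4777, 0.0872, 0.2353]
tool_rot: [-0.05, 3.129, 0.003]
contact_force: [-0.1, 0.6, -1.7]
opening: 0.0094
```

```bash
python3 -c "
from h import *
goal(*H['a'],.229,.05);print(ctrl.get_obs()['effort'].round(3))"
```

```text
t 5.0 pos [0.4777 0.0872 0.2353] ang 0.0322 F [-0.09  0.56 -1.72] Tq [ 0.063 -0.091  0.004] q6 -1.577 op 0.0094
shift cm [ 0.34 -0.09  0.63] turn deg [ 0.08  0.67 -1.02]
[-2.8600e-01 -2.8410e+01 -3.3309e+01 -1.3700e-01  1.1600e-01 -1.2000e-02]
```

Gripped at 9.4 mm opening. However, the tool is tilted 0.7° and a few mm off along the paddle, so I'll open, correct and re-grip.

jog_arm(steps=[[[0,0,0],[0,0,0]],[[0,0,0],[0,0,0]],[[0.4,0,0.4],[0,1.0,0]],[[0,0,0],[0,0,0]]], fingers=-0.3)

```text
t: 5.4
tool_pos: [0.4738, 0.0868, 0.2319]
tool_rot: [0.05, -3.135, -0.001]
contact_force: [-0.4, -0.2, 0.1]
opening: 0.0297
```

```bash
cat >> h.py <<'E'
_g=goal
def goal(x,y,z,ang):
    o=ctrl.get_obs();M=R.from_rotvec(o['tool_rot']).as_matrix();g=o['tool_pos']+.155*M[:,2]
    print('grasp pt',g.round(4),'off (tool xy mm)',(M.T@(np.array([x,y,0])-g*[1,1,0])*1000)[:2].round(2),'tipz',round(g[2]-.018,4),'eff6',o['effort'][5].round(3));_g(x,y,z,ang)
E
python3 -c "
from h import *
goal(*H['a'],.229,.05)"
```

```text
grasp pt [0.4728 0.0869 0.0769] off (tool xy mm) [-1.61 -0.78] tipz 0.0589 eff6 0.0
t 5.4 pos [0.4738 0.0868 0.2319] ang 0.0322 F [-0.4  -0.17  0.07] Tq [ 0.017 -0.021  0.085] q6 -1.577 op 0.0297
shift cm [-0.06 -0.07  0.29] turn deg [ 0.05 -0.36 -1.02]
```

jog_arm(steps=[[[-0.05,-0.05,0.15],[0,-0.3,-0.5]],[[0,0,0],[0,0,0]]])

```text
t: 5.6
tool_pos: [0.4742, 0.0863, 0.2302]
tool_rot: [0.065, -3.14, -0.001]
contact_force: [0.3, 0.2, -0.3]
opening: 0.0299
```

jog_arm(steps=[[[0,0,0],[0,0,0]],[[0,0,0],[0,0,0]],[[0,0,0],[0,0,0]],[[0,0,0],[0,0,0]]], fingers=-1)

```text
t: 6.0
tool_pos: [0.4742, 0.0869, 0.2304]
tool_rot: [0.065, -3.14, -0.004]
contact_force: [1.5, 0.8, 0.2]
opening: 0.009
```

```bash
python3 -c "
from h import *
goal(*H['a'],.229,.05)"
```

```text
grasp pt [0.474  0.0873 0.0754] off (tool xy mm) [-0.31 -1.08] tipz 0.0574 eff6 -0.018
t 6.0 pos [0.4742 0.0869 0.2304] ang 0.0416 F [1.49 0.77 0.16] Tq [ 0.042  0.036 -0.048] q6 -1.587 op 0.009
shift cm [-0.02 -0.07  0.14] turn deg [ 0.15 -0.06 -0.48]
```

The grip is good: angle 0.042, so θ_a is about 0.095. Starting screw a gently.

jog_arm(steps=[[[0,0,0.03],[0,0,5]],[[0,0,0.03],[0,0,5]],[[0,0,0.03],[0,0,5]],[[0,0,0.03],[0,0,5]],[[0,0,0],[0,0,0]]])

```text
t: 6.5
tool_pos: [0.4742, 0.0869, 0.2292]
tool_rot: [-0.501, -3.1, -0.003]
contact_force: [0.1, 1.6, 0.9]
opening: 0.0097
```

```bash
python3 -c "
from h import *
goal(*H['a'],.229,.05)"
```

```text
grasp pt [0.474  0.0873 0.0742] off (tool xy mm) [-0.7  -0.93] tipz 0.0562 eff6 0.337
t 6.5 pos [0.4742 0.0869 0.2292] ang -0.3202 F [0.12 1.58 0.85] Tq [ 0.129  0.08  -0.026] q6 -1.225 op 0.0097
shift cm [-0.04 -0.06  0.02] turn deg [  0.12  -0.08 -21.21]
```

```bash
cat >> h.py <<'E'
def tq(n=8):
    A=[]
    for _ in range(n):
        o=ctrl.get_obs();A.append(np.r_[o['wrist_torque'],o['contact_force'],o['effort'][5]]);ctrl.get_image('top')
    A=np.array(A);print('mean Tq',A[:,:3].mean(0).round(3),'sd',A[:,2].std().round(3),'F',A[:,3:6].mean(0).round(2),'eff6',A[:,6].round(3))
E
python3 -c "
from h import *
tq();goal(*H['a'],.229,.05)"
```

```text
mean Tq [ 0.115  0.064 -0.008] sd 0.027 F [-0.21  1.29  0.16] eff6 [ 0.337  0.101  0.018 -0.011 -0.007  0.003  0.007  0.007]
grasp pt [0.4741 0.0873 0.0742] off (tool xy mm) [-0.67 -0.93] tipz 0.0562 eff6 0.007
t 6.9 pos [0.4742 0.0869 0.2292] ang -0.3198 F [-1.    1.44  0.27] Tq [0.123 0.073 0.071] q6 -1.226 op 0.0091
shift cm [-0.04 -0.06  0.02] turn deg [  0.13  -0.08 -21.19]
```

jog_arm(steps=[[[0,0,0.03],[0,0,4]],[[0,0,0.03],[0,0,4]],[[0,0,0.03],[0,0,4]],[[0,0,0],[0,0,0]]])

```text
t: 7.3
tool_pos: [0.4742, 0.087, 0.2285]
tool_rot: [-0.83, -3.028, -0.003]
contact_force: [-0.3, 1.0, -0.4]
opening: 0.0094
```

```bash
python3 -c "
from h import *
tq();goal(*H['a'],.229,.05)"
```

```text
mean Tq [ 0.12   0.073 -0.   ] sd 0.023 F [-0.32  1.39  0.59] eff6 [ 0.268  0.075  0.008 -0.012 -0.008  0.001  0.007  0.007]
grasp pt [0.474  0.0874 0.0734] off (tool xy mm) [-0.91 -0.8 ] tipz 0.0554 eff6 0.008
t 7.7 pos [0.4742 0.087  0.2284] ang -0.5351 F [-0.29  1.1  -0.52] Tq [0.106 0.096 0.014] q6 -1.01 op 0.0089
shift cm [-0.05 -0.06 -0.06] turn deg [  0.12  -0.11 -33.52]
```

Effort on joint 6 settles to a clean 0.007 N m, and θ_a is about 0.67 running free. I'll continue to about 0.8.

jog_arm(steps=[[[0,0,0.03],[0,0,4]],[[0,0,0.03],[0,0,4]],[[0,0,0],[0,0,0]]])

```text
t: 8.0
tool_pos: [0.4742, 0.087, 0.228]
tool_rot: [-1.044, -2.961, -0.003]
contact_force: [-0.6, 1.1, 0.4]
opening: 0.0093
```

```bash
python3 -c "
from h import *
tq();goal(*H['a'],.229,.05)"
```

```text
mean Tq [0.132 0.092 0.023] sd 0.031 F [-0.28  1.61  0.17] eff6 [0.306 0.115 0.048 0.03  0.035 0.044 0.05  0.05 ]
grasp pt [0.474  0.0874 0.073 ] off (tool xy mm) [-1.04 -0.67] tipz 0.055 eff6 0.051
t 8.4 pos [0.4742 0.087  0.228 ] ang -0.678 F [-0.2   0.8  -0.57] Tq [0.161 0.079 0.044] q6 -0.867 op 0.0093
shift cm [-0.06 -0.05 -0.1 ] turn deg [  0.11  -0.12 -41.71]
```

Joint-6 torque has risen to 0.05, so this may be the bind. I'll take one more small step to confirm the slope.

jog_arm(steps=[[[0,0,0.02],[0,0,3]],[[0,0,0],[0,0,0]]])

```text
t: 8.6
tool_pos: [0.4743, 0.087, 0.2279]
tool_rot: [-1.122, -2.932, -0.003]
contact_force: [0.5, 0.8, -0.2]
opening: 0.0096
```

```bash
python3 -c "
from h import *
tq();goal(*H['a'],.229,.05)"
```

```text
mean Tq [0.135 0.142 0.068] sd 0.026 F [-0.05  1.26  0.22] eff6 [0.254 0.111 0.062 0.052 0.057 0.063 0.069 0.073]
grasp pt [0.474  0.0874 0.0728] off (tool xy mm) [-1.08 -0.6 ] tipz 0.0548 eff6 0.076
t 9.0 pos [0.4742 0.087  0.2278] ang -0.7309 F [0.36 1.49 1.14] Tq [0.103 0.054 0.076] q6 -0.815 op 0.0093
shift cm [-0.06 -0.05 -0.12] turn deg [  0.1   -0.13 -44.74]
```

The slope is about 0.5–0.6 N m/rad and onset about 0.7 rad, so screw a is the crossed one. Backing it out to its starting angle.

jog_arm(steps=[[[0,0,-0.03],[0,0,-6]],[[0,0,-0.03],[0,0,-6]],[[0,0,-0.03],[0,0,-6]],[[0,0,-0.03],[0,0,-6]],[[0,0,-0.03],[0,0,-6]],[[0,0,-0.03],[0,0,-6]],[[0,0,-0.03],[0,0,-6]],[[0,0,0],[0,0,0]]])

```text
t: 9.8
tool_pos: [0.4743, 0.0868, 0.2303]
tool_rot: [0.049, -3.14, -0.004]
contact_force: [-0.7, 1.6, 0.3]
opening: 0.0095
```

```bash
python3 -c "
from h import *
tq(4);goal(*H['a'],.229,.05)"
```

```text
mean Tq [ 0.095  0.108 -0.002] sd 0.023 F [-0.34  1.34  0.37] eff6 [-0.415 -0.134 -0.034  0.001]
grasp pt [0.4741 0.0872 0.0753] off (tool xy mm) [-0.3  -1.05] tipz 0.0573 eff6 -0.003
t 10.0 pos [0.4743 0.0869 0.2303] ang 0.0297 F [-0.91  0.76  0.72] Tq [ 0.18   0.128 -0.036] q6 -1.576 op 0.0091
shift cm [-0.01 -0.07  0.13] turn deg [ 0.15 -0.08 -1.16]
```

θ_a is back to about 0.11. Releasing and rising.

jog_arm(steps=[[[0,0,0],[0,0,0]],[[0,0,0],[0,0,0]],[[0,0,0],[0,0,0]],[[0,0,-2.5],[0,0,0]],[[0,0,-2.5],[0,0,0]],[[0,0,0],[0,0,0]]], fingers=-0.2)

```text
t: 10.6
tool_pos: [0.4741, 0.0861, 0.2804]
tool_rot: [0.042, -3.138, -0.001]
contact_force: [0.6, -0.9, 0.0]
opening: 0.0343
```

```bash
python3 -c "
from h import *
goal(.5295,.0543,.28,.04);snap('scene','s3.png')
im=cv2.imread('pics/s3.png')[100:220,250:400];cv2.imwrite('pics/s3z.png',cv2.resize(im,None,fx=5,fy=5,interpolation=2))"
```

```text
grasp pt [0.4736 0.0862 0.1254] off (tool xy mm) [-55.05 -33.39] tipz 0.1074 eff6 -0.002
t 10.6 pos [0.4741 0.0861 0.2804] ang 0.0267 F [ 0.65 -0.95  0.04] Tq [-0.028 -0.051 -0.025] q6 -1.573 op 0.0343
shift cm [-5.45 -3.33  0.02] turn deg [ 0.04 -0.2  -0.76]
```

View pics/s3z.png

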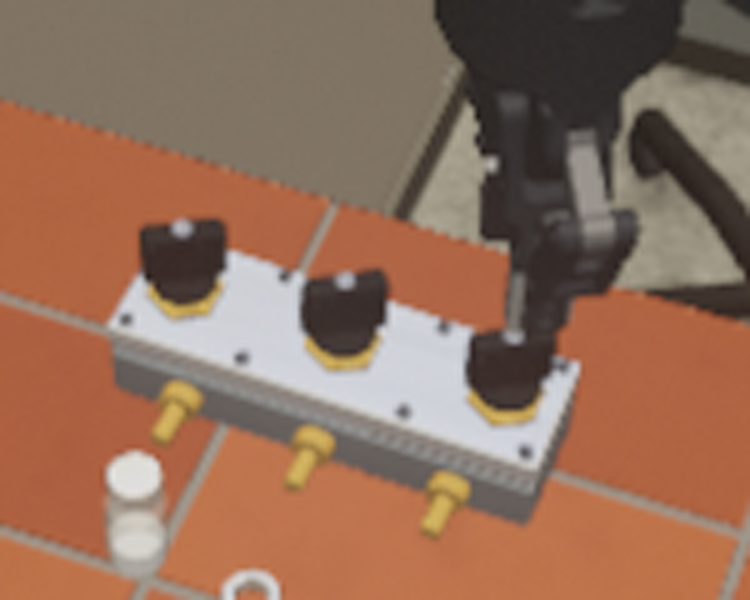

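Screw a is free and raised, with its paddle at (515,365) in the zoom. Moving to b.

jog_arm(steps=[[[-2.7,-1.6,0],[0,-0.1,-0.4]],[[-2.7,-1.6,0],[0,-0.1,-0.4]],[[0,0,0],[0,0,0]]])

```text
t: 10.95
tool_pos: [0.5283, 0.0552, 0.2744]
tool_rot: [0.066, -3.134, -0.001]
contact_force: [-1.1, 0.5, 0.2]
opening: 0.0343
```

```bash
python3 -c "
from h import *
goal(.5295,.0543,.23,.04);snap('wrist','w3.png')"
```

```text
grasp pt [0.5272 0.0553 0.1194] off (tool xy mm) [-2.21 -1.06] tipz 0.1014 eff6 -0.119
t 10.95 pos [0.5283 0.0552 0.2744] ang 0.0421 F [-1.12  0.47  0.19] Tq [-0.004  0.012 -0.049] q6 -1.649 op 0.0343
shift cm [-0.15 -0.1   4.44] turn deg [ 0.04 -0.38  0.12]
```

View pics/w3.png

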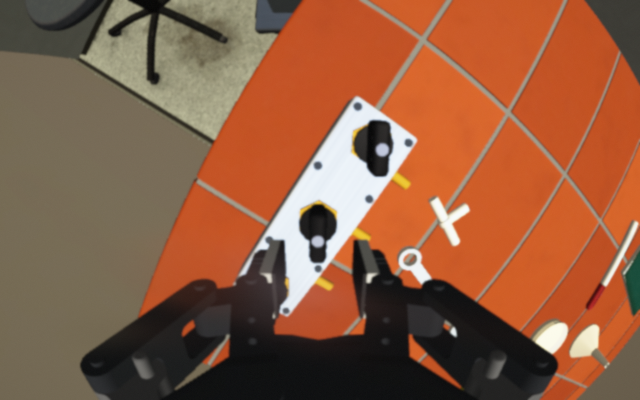

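Paddle b is between the fingers at (318,235). Descending.

jog_arm(steps=[[[-0.1,-0.1,2.0],[0,-0.2,0]],[[0,0,2.0],[0,0,0]],[[0,0,0],[0,0,0]]])

```text
t: 11.3
tool_pos: [0.5255, 0.0556, 0.2298]
tool_rot: [0.066, -3.13, -0.003]
contact_force: [-1.5, 0.4, -0.5]
opening: 0.0343
```

```bash
python3 -c "
from h import *
goal(.5295,.0543,.229,.04)"
```

```text
grasp pt [0.5238 0.0558 0.0748] off (tool xy mm) [-5.58 -1.78] tipz 0.0568 eff6 -0.003
t 11.3 pos [0.5255 0.0556 0.2298] ang 0.0421 F [-1.52  0.4  -0.47] Tq [-0.042  0.027  0.06 ] q6 -1.649 op 0.0343
shift cm [-0.4  -0.14  0.08] turn deg [ 0.13 -0.6   0.12]
```

jog_arm(steps=[[[-0.35,-0.12,0],[0.1,-0.6,0]],[[0,0,0],[0,0,0]]])

```text
t: 11.5
tool_pos: [0.5281, 0.0551, 0.2293]
tool_rot: [0.067, -3.14, -0.001]
contact_force: [-0.1, -0.3, 0.3]
opening: 0.0339
```

```bash
python3 -c "
from h import *
goal(.5295,.0543,.229,.04)"
```

```text
grasp pt [0.5279 0.0552 0.0743] off (tool xy mm) [-1.52 -0.94] tipz 0.0563 eff6 -0.004
t 11.5 pos [0.5281 0.0551 0.2293] ang 0.0427 F [-0.15 -0.29  0.29] Tq [ 0.031 -0.058 -0.01 ] q6 -1.65 op 0.0339
shift cm [-0.14 -0.08  0.03] turn deg [ 0.04 -0.06  0.15]
```

jog_arm(steps=[[[-0.16,-0.1,0],[0,0,0]],[[0,0,0],[0,0,0]]])

```text
t: 11.7
tool_pos: [0.5302, 0.0543, 0.2309]
tool_rot: [-0.068, 3.14, 0.001]
contact_force: [0.6, 0.9, 0.0]
opening: 0.0341
```

jog_arm(steps=[[[0,0,0],[0,0,0]],[[0,0,0],[0,0,0]],[[0,0,0],[0,0,0]],[[0,0,0],[0,0,0]]], fingers=-1, grip_force=30)

```text
t: 12.1
tool_pos: [0.5306, 0.0545, 0.2322]
tool_rot: [-0.067, 3.137, 0.001]
contact_force: [-0.3, 0.6, 0.7]
opening: 0.0093
```

```bash
python3 -c "
from h import *
tq(3);goal(.5295,.0543,.229,.04)"
```

```text
mean Tq [-0.014 -0.061  0.003] sd 0.01 F [-0.19  0.1  -0.39] eff6 [-0.013 -0.012 -0.012]
grasp pt [0.5311 0.0546 0.0772] off (tool xy mm) [ 1.63 -0.27] tipz 0.0592 eff6 -0.012
t 12.25 pos [0.5306 0.0545 0.2322] ang 0.0428 F [ 0.86 -0.14  0.11] Tq [-0.016 -0.084 -0.059] q6 -1.652 op 0.0091
shift cm [ 0.11 -0.01  0.32] turn deg [0.05 0.19 0.16]
```

jog_arm(steps=[[[0,0,0.03],[0,0,5]],[[0,0,0.03],[0,0,5]],[[0,0,0.03],[0,0,5]],[[0,0,0.03],[0,0,5]],[[0,0,0],[0,0,0]],[[0,0,0],[0,0,0]],[[0,0,0],[0,0,0]]])

```text
t: 12.95
tool_pos: [0.5306, 0.054, 0.231]
tool_rot: [0.494, 3.1, -0.0]
contact_force: [-0.2, 0.6, -1.1]
opening: 0.0092
```

```bash
python3 -c "
from h import *
tq(4);goal(.5295,.0543,.229,.04)"
```

```text
mean Tq [ 0.015 -0.032  0.005] sd 0.031 F [-0.03  0.39 -0.75] eff6 [-0.002 -0.02  -0.01   0.004]
grasp pt [0.531 0.054 0.076] off (tool xy mm) [ 1.57 -0.16] tipz 0.058 eff6 0.01
t 13.15 pos [0.5306 0.054  0.231 ] ang -0.3168 F [ 0.19  0.04 -0.64] Tq [ 0.05  -0.055  0.055] q6 -1.292 op 0.0088
shift cm [ 0.12 -0.01  0.2 ] turn deg [-1.000e-02  1.500e-01 -2.044e+01]
```

jog_arm(steps=[[[0,0,0.03],[0,0,5]],[[0,0,0.03],[0,0,5]],[[0,0,0.03],[0,0,4]],[[0,0,0],[0,0,0]],[[0,0,0],[0,0,0]],[[0,0,0],[0,0,0]]])

```text
t: 13.75
tool_pos: [0.5305, 0.0538, 0.2302]
tool_rot: [0.876, 3.015, -0.002]
contact_force: [0.1, 0.1, -0.6]
opening: 0.0094
```

```bash
python3 -c "
from h import *
tq(4);goal(.5295,.0543,.229,.04)"
```

```text
mean Tq [-0.018  0.026 -0.011] sd 0.018 F [ 0.01  0.29 -0.56] eff6 [-0.004 -0.02  -0.01   0.003]
grasp pt [0.5308 0.0535 0.0752] off (tool xy mm) [ 1.54 -0.05] tipz 0.0572 eff6 0.008
t 13.95 pos [0.5305 0.0538 0.2302] ang -0.5662 F [0.31 0.16 0.63] Tq [ 0.003 -0.014  0.005] q6 -1.042 op 0.0091
shift cm [ 0.12 -0.01  0.12] turn deg [ -0.08   0.13 -34.73]
```

Screw b is at θ ≈ 0.70 and free. Continuing to about 0.85.

jog_arm(steps=[[[0,0,0.03],[0,0,4]],[[0,0,0.03],[0,0,4]],[[0,0,0],[0,0,0]],[[0,0,0],[0,0,0]],[[0,0,0],[0,0,0]]])

```text
t: 14.45
tool_pos: [0.5305, 0.0536, 0.2297]
tool_rot: [1.087, 2.946, -0.003]
contact_force: [0.4, -0.2, -0.8]
opening: 0.0092
```

```bash
python3 -c "
from h import *
tq(4);goal(.5295,.0543,.229,.04)"
```

```text
mean Tq [-0.043  0.02   0.008] sd 0.04 F [-0.26  0.28 -0.54] eff6 [-0.005 -0.02  -0.011  0.001]
grasp pt [0.5307 0.0533 0.0747] off (tool xy mm) [ 1.55 -0.  ] tipz 0.0567 eff6 0.007
t 14.65 pos [0.5305 0.0537 0.2297] ang -0.7074 F [-0.3  -0.04  0.15] Tq [-0.071  0.066 -0.04 ] q6 -0.901 op 0.0092
shift cm [ 0.12 -0.02  0.07] turn deg [ -0.11   0.11 -42.82]
```

Screw b runs freely. I'll approach the seat to θ ≈ 1.25.

jog_arm(steps=[[[0,0,0.03],[0,0,5]],[[0,0,0.03],[0,0,5]],[[0,0,0.03],[0,0,5]],[[0,0,0.03],[0,0,5]],[[0,0,0.02],[0,0,3]],[[0,0,0],[0,0,0]],[[0,0,0],[0,0,0]],[[0,0,0],[0,0,0]]])

```text
t: 15.45
tool_pos: [0.5302, 0.0534, 0.2283]
tool_rot: [1.669, 2.661, -0.006]
contact_force: [-1.3, -0.0, 0.5]
opening: 0.0093
```

```bash
python3 -c "
from h import *
tq(5);goal(.5295,.0543,.229,.04)"
```

```text
mean Tq [-0.016  0.077  0.012] sd 0.031 F [-0.64 -0.21  0.05] eff6 [-0.007 -0.019 -0.012 -0.002  0.003]
grasp pt [0.53   0.0528 0.0733] off (tool xy mm) [1.57 0.17] tipz 0.0553 eff6 0.007
t 15.7 pos [0.5302 0.0534 0.2283] ang -1.1209 F [-0.65  0.95 -0.21] Tq [-0.009  0.102 -0.022] q6 -0.487 op 0.0092
shift cm [ 0.11 -0.02 -0.07] turn deg [ -0.22   0.07 -66.52]
```

jog_arm(steps=[[[0,0,0.01],[0,0,2]],[[0,0,0.01],[0,0,2]],[[0,0,0],[0,0,0]],[[0,0,0],[0,0,0]],[[0,0,0],[0,0,0]]])

```text
t: 16.2
tool_pos: [0.5301, 0.0534, 0.228]
tool_rot: [1.762, 2.6, -0.006]
contact_force: [-0.9, 0.1, 0.2]
opening: 0.0094
```

```bash
python3 -c "
from h import *
tq(5);goal(.5295,.0543,.229,.04)"
```

```text
mean Tq [-0.006  0.084 -0.019] sd 0.009 F [-0.4   0.1   0.11] eff6 [-0.011 -0.018 -0.014 -0.008 -0.005]
grasp pt [0.5299 0.0528 0.0731] off (tool xy mm) [1.55 0.19] tipz 0.0551 eff6 -0.003
t 16.45 pos [0.5301 0.0534 0.2281] ang -1.1914 F [-0.23 -0.62 -0.12] Tq [-0.008  0.05   0.01 ] q6 -0.416 op 0.0096
shift cm [ 0.11 -0.02 -0.09] turn deg [-2.400e-01  6.000e-02 -7.055e+01]
```

jog_arm(steps=[[[0,0,0.01],[0,0,2]],[[0,0,0],[0,0,0]],[[0,0,0],[0,0,0]],[[0,0,0],[0,0,0]]])

```text
t: 16.85
tool_pos: [0.5301, 0.0533, 0.228]
tool_rot: [1.807, 2.569, -0.006]
contact_force: [-1.8, -0.1, -0.1]
opening: 0.0095
```

```bash
python3 -c "
from h import *
tq(5);goal(.5295,.0543,.229,.04)"
```

```text
mean Tq [-0.022  0.072 -0.005] sd 0.018 F [-0.69 -0.47 -0.05] eff6 [-0.01  -0.017 -0.013 -0.007 -0.004]
grasp pt [0.5298 0.0527 0.073 ] off (tool xy mm) [1.58 0.21] tipz 0.055 eff6 -0.003
t 17.1 pos [0.5301 0.0534 0.228 ] ang -1.2261 F [-0.49  0.38  0.23] Tq [-0.022  0.13  -0.022] q6 -0.382 op 0.0092
shift cm [ 0.11 -0.02 -0.1 ] turn deg [-2.600e-01  6.000e-02 -7.254e+01]
```

jog_arm(steps=[[[0,0,0.01],[0,0,1.5]],[[0,0,0],[0,0,0]],[[0,0,0],[0,0,0]],[[0,0,0],[0,0,0]]])

```text
t: 17.5
tool_pos: [0.53, 0.0534, 0.2279]
tool_rot: [1.843, 2.543, -0.007]
contact_force: [-0.8, 0.4, -0.0]
opening: 0.0096
```

```bash
python3 -c "
from h import *
tq(5);goal(.5295,.0543,.229,.04)"
```

```text
mean Tq [-0.053  0.086  0.022] sd 0.026 F [-0.63  0.1   0.04] eff6 [0.006 0.004 0.003 0.003 0.003]
grasp pt [0.5298 0.0528 0.0728] off (tool xy mm) [1.55 0.24] tipz 0.0548 eff6 0.003
t 17.75 pos [0.53   0.0534 0.2278] ang -1.2543 F [-0.23  0.23  0.38] Tq [0.03  0.068 0.046] q6 -0.353 op 0.0093
shift cm [ 0.1  -0.02 -0.12] turn deg [-2.700e-01  5.000e-02 -7.416e+01]
```

jog_arm(steps=[[[0,0,0.005],[0,0,1.5]],[[0,0,0],[0,0,0]],[[0,0,0],[0,0,0]],[[0,0,0],[0,0,0]]])

```text
t: 18.15
tool_pos: [0.53, 0.0534, 0.2278]
tool_rot: [1.879, 2.516, -0.007]
contact_force: [-1.2, -0.9, 0.2]
opening: 0.0094
```

```bash
python3 -c "
from h import *
tq(5);goal(.5295,.0543,.229,.04);snap('scene','s4.png');snap('wrist','w4.png')
im=cv2.imread('pics/s4.png')[100:220,250:400];cv2.imwrite('pics/s4z.png',cv2.resize(im,None,fx=5,fy=5,interpolation=2))"
```

```text
mean Tq [-0.037  0.075  0.018] sd 0.014 F [-0.54 -0.1   0.36] eff6 [0.022 0.02  0.019 0.018 0.018]
grasp pt [0.5297 0.0527 0.0728] off (tool xy mm) [1.59 0.22] tipz 0.0548 eff6 0.018
t 18.4 pos [0.53   0.0533 0.2278] ang -1.2827 F [-0.94 -0.63  0.27] Tq [-0.068  0.136  0.069] q6 -0.325 op 0.0096
shift cm [ 0.11 -0.02 -0.12] turn deg [-2.700e-01  6.000e-02 -7.579e+01]
```

View pics/s4z.png

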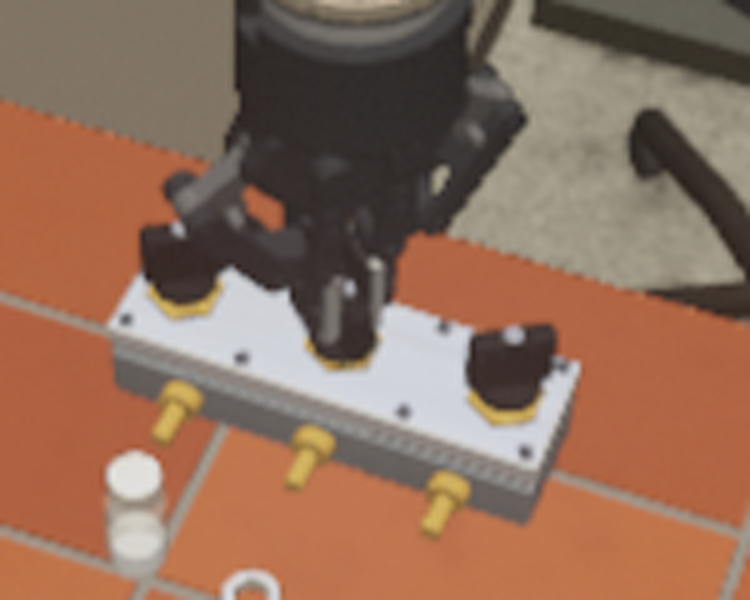

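The view shows b's collar nearly on its brass. The gripper knuckle passes above paddle c and contact forces are about zero. Torque is just starting to rise, so I'll take more small steps.

jog_arm(steps=[[[0,0,0],[0,0,1.5]],[[0,0,0],[0,0,0]],[[0,0,0],[0,0,0]],[[0,0,0],[0,0,0]]])

```text
t: 18.9
tool_pos: [0.53, 0.0534, 0.2277]
tool_rot: [1.915, 2.489, -0.007]
contact_force: [-1.7, -0.1, 0.7]
opening: 0.0086
```

```bash
python3 -c "
from h import *
tq(5);goal(.5295,.0543,.229,.04)"
```

```text
mean Tq [-0.033  0.087  0.028] sd 0.015 F [-0.61 -0.18  0.06] eff6 [0.042 0.04  0.038 0.038 0.038]
grasp pt [0.5297 0.0527 0.0727] off (tool xy mm) [1.58 0.24] tipz 0.0547 eff6 0.038
t 19.15 pos [0.53   0.0533 0.2277] ang -1.3112 F [-1.32  0.05  0.71] Tq [-0.039  0.061 -0.014] q6 -0.296 op 0.009
shift cm [ 0.1  -0.02 -0.13] turn deg [-2.800e-01  6.000e-02 -7.742e+01]
```

jog_arm(steps=[[[0,0,0],[0,0,1.5]],[[0,0,0],[0,0,0]],[[0,0,0],[0,0,0]],[[0,0,0],[0,0,0]]])

```text
t: 19.55
tool_pos: [0.5299, 0.0534, 0.2277]
tool_rot: [1.95, 2.462, -0.007]
contact_force: [-0.3, -1.0, 0.2]
opening: 0.0093
```

```bash
python3 -c "
from h import *
tq(5);goal(.5295,.0543,.229,.04)"
```

```text
mean Tq [-0.052  0.09   0.074] sd 0.021 F [-0.58 -0.56  0.04] eff6 [0.064 0.062 0.061 0.06  0.06 ]
grasp pt [0.5296 0.0527 0.0727] off (tool xy mm) [1.59 0.24] tipz 0.0547 eff6 0.06
t 19.8 pos [0.5299 0.0533 0.2276] ang -1.3395 F [-0.3   0.04  0.76] Tq [0.032 0.02  0.058] q6 -0.268 op 0.0091
shift cm [ 0.1  -0.02 -0.14] turn deg [-2.800e-01  6.000e-02 -7.904e+01]
```

Torque is up to 0.06 N m and rising steadily, which means it is seated. Releasing and checking.

jog_arm(steps=[[[0,0,0],[0,0,0]],[[0,0,0],[0,0,0]],[[0,0,0],[0,0,0]],[[0,0,-2.5],[0,0,0]],[[0,0,-3.0],[0,0,0]],[[0,0,-1.0],[0,0,0]],[[0,0,0],[0,0,0]]], fingers=-0.2)

```text
t: 20.5
tool_pos: [0.5299, 0.0537, 0.2935]
tool_rot: [-1.951, -2.462, 0.007]
contact_force: [0.1, 0.2, -0.2]
opening: 0.0342
```

```bash
python3 -c "
from h import *
goal(.5846,.0215,.29,.04);snap('scene','s5.png');snap('wrist','w5.png')
im=cv2.imread('pics/s5.png')[100:220,250:400];cv2.imwrite('pics/s5z.png',cv2.resize(im,None,fx=5,fy=5,interpolation=2))"
```

```text
grasp pt [0.5295 0.0531 0.1385] off (tool xy mm) [-43.39  46.46] tipz 0.1205 eff6 -0.0
t 20.5 pos [0.5299 0.0537 0.2935] ang -1.3403 F [ 0.15  0.23 -0.17] Tq [-0.041 -0.05  -0.012] q6 -0.268 op 0.0342
shift cm [-4.38  4.59  0.34] turn deg [-2.800e-01 -2.000e-02 -7.909e+01]
```

View pics/s5z.png

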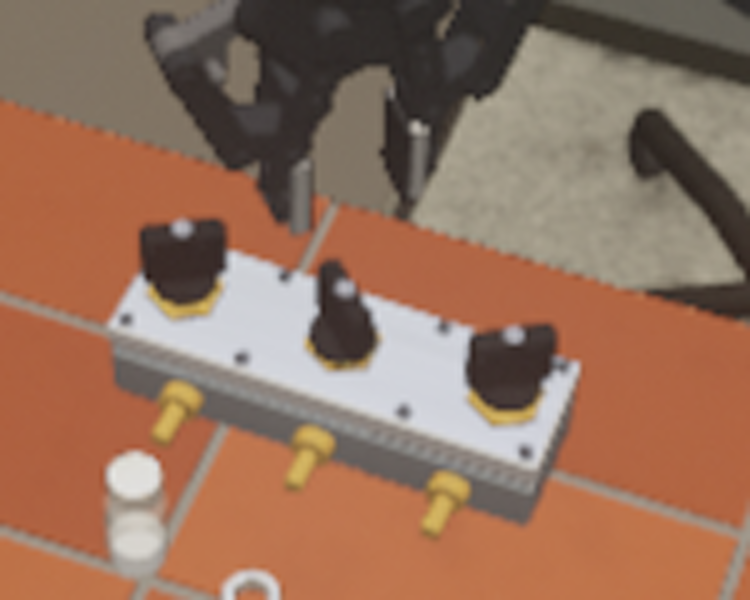

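View pics/w5.png

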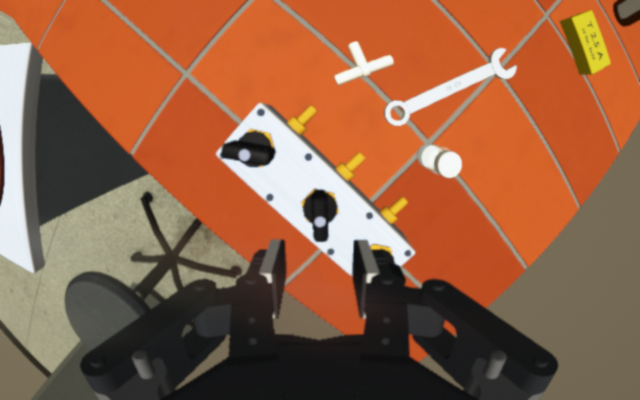

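b has turned and its collar sits low, with the dot at (343,288) in the scene zoom and (321,221) in the wrist view. I'll measure its height and angle.

```bash
python3 - <<'E'
from h import *
im=cv2.imread('pics/w5.png')[180:250,285:355];cv2.imwrite('pics/w5z.png',cv2.resize(im,None,fx=8,fy=8,interpolation=2))
im=cv2.imread('pics/s5.png')[140:178,300:335];cv2.imwrite('pics/s5zz.png',cv2.resize(im,None,fx=14,fy=14,interpolation=2))
E
```

```text
(no output)
```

View pics/w5z.png

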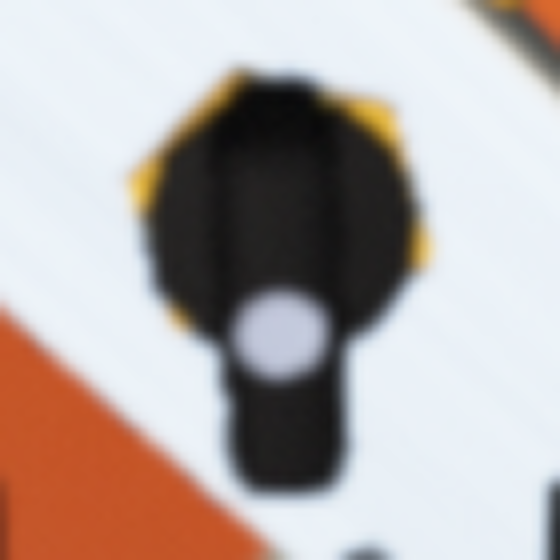

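View pics/s5zz.png

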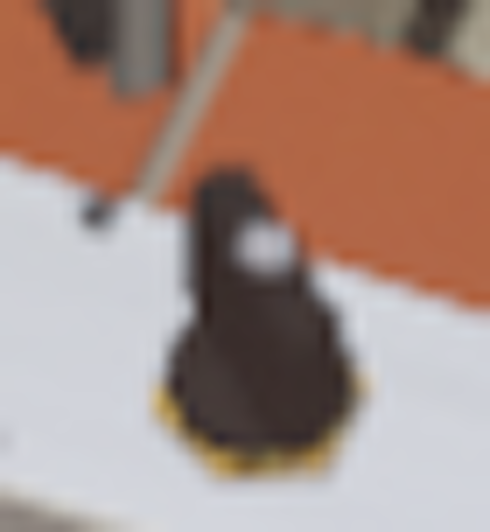

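```bash
python3 - <<'E'
from h import *
i=ctrl.camera_info('wrist');isn=ctrl.camera_info('scene')
w=lambda p:(np.array(p)+.5)/8-.5+[285,180]
s=(np.array((264,247))+.5)/14-.5+[300,140]
print(tri([ray(i,w((281,335)),True),ray(isn,s)]))
pd=[onz(ray(i,w(p),True),.0742) for p in [(281,335),(289,487)]];print(pd,np.arctan2(*(pd[0]-pd[1])[1::-1]))
for L in [[(228,365),(233,455)],[(345,365),(346,455)]]:
    q=[onz(ray(i,w(p),True),.0742) for p in L];d=q[0]-q[1];print(np.arctan2(d[1],d[0])+np.pi,np.arctan2(d[1],d[0]))
# same on scene for a & c dots (height check)
it=ctrl.camera_info('top');im=snap('top','t5.png')
z=cv2.imread('pics/t5.png')[160:240,305:375];cv2.imwrite('pics/t5z.png',cv2.resize(z,None,fx=7,fy=7,interpolation=2))
E
```

```text
(array([0.52878617, 0.0515004 , 0.0703716 ]), [np.float64(0.00026466890528436095), np.float64(0.0002646689052844852)])
[array([0.52824156, 0.05304787, 0.0742    ]), array([0.53197645, 0.04010578, 0.0742    ])] 1.8517482725783307
4.988440896026261 1.8468482424364678
4.963508592233026 1.8219159386432329
```

View pics/t5z.png

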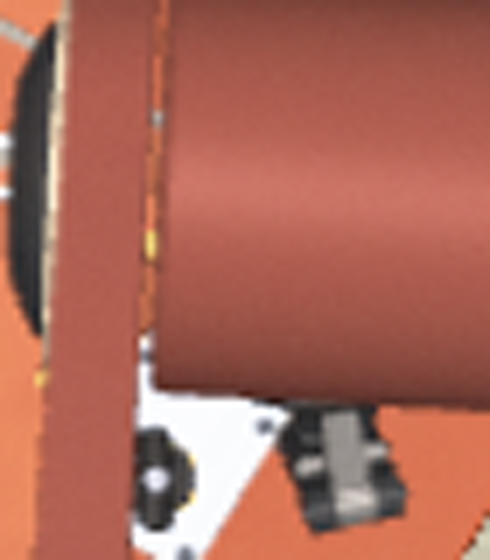

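Screw b's checks are consistent with seating: the dot dropped about 1.6 px (roughly 5 mm, expected about 4) and the torque ramp past 1.3 was clear. Wrist-derived height and angle are offset by a few mm and about 0.06 rad, within calibration. Now I rotate back and go to c.

jog_arm(steps=[[[0,0,0],[0,0,-8]],[[0,0,0],[0,0,-8]],[[0,0,0],[0,0,-8]],[[0,0,0],[0,0,-8]],[[0,0,0],[0,0,-8]],[[0,0,0],[0,0,-8]],[[0,0,0],[0,0,-8]],[[0,0,0],[0,0,-8]]])

```text
t: 21.45
tool_pos: [0.5246, 0.0537, 0.2756]
tool_rot: [-0.277, -3.098, 0.008]
contact_force: [0.5, -0.2, 1.2]
opening: 0.0345
```

jog_arm(steps=[[[0,0,0],[0,0,-8]],[[0,0,0],[0,0,-6]],[[0,0,0],[0,0,0]]])

```text
t: 21.75
tool_pos: [0.5227, 0.0537, 0.2697]
tool_rot: [0.119, -3.098, 0.001]
contact_force: [-1.0, -0.4, 0.2]
opening: 0.0343
```

```bash
python3 -c "
from h import *
goal(.5848,.0213,.28,.04)"
```

```text
grasp pt [0.5164 0.0534 0.1149] off (tool xy mm) [-65.68 -37.27] tipz 0.0969 eff6 -0.436
t 21.75 pos [0.5227 0.0537 0.2697] ang 0.0769 F [-0.95 -0.36  0.2 ] Tq [-0.023 -0.011  0.033] q6 -1.685 op 0.0343
shift cm [-5.89 -3.71 -1.27] turn deg [ 0.03 -2.34  2.11]
```

jog_arm(steps=[[[-2.9,-1.8,-0.6],[0,-1.2,1]],[[-2.9,-1.8,-0.6],[0,-1.1,1]],[[0,0,0],[0,0,0]],[[0,0,0],[0,0,0]]])

```text
t: 22.15
tool_pos: [0.5826, 0.0212, 0.2735]
tool_rot: [0.051, -3.131, -0.003]
contact_force: [1.0, 0.5, 0.0]
opening: 0.034
```

```bash
python3 -c "
from h import *
goal(.5848,.0213,.255,.04);snap('wrist','w6.png')"
```

```text
grasp pt [0.581  0.0215 0.1185] off (tool xy mm) [-3.83 -0.33] tipz 0.1005 eff6 -0.011
t 22.15 pos [0.5826 0.0212 0.2735] ang 0.0323 F [0.99 0.5  0.  ] Tq [ 0.052 -0.019  0.021] q6 -1.695 op 0.034
shift cm [-0.24 -0.    1.84] turn deg [ 0.12 -0.59 -0.44]
```

View pics/w6.png

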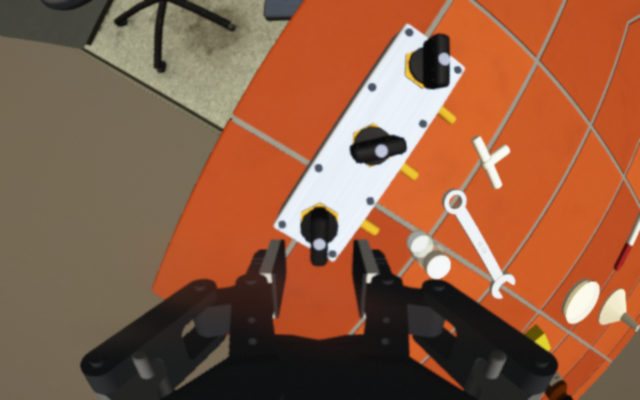

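Paddle c is between the fingers at (319,238). Descending with correction.

jog_arm(steps=[[[-0.2,0,2.2],[0,-0.5,-0.3]],[[-0.1,0,2.0],[0,-0.2,0]],[[0,0,0],[0,0,0]],[[0,0,0],[0,0,0]]])

```text
t: 22.6
tool_pos: [0.5825, 0.0233, 0.2296]
tool_rot: [0.058, -3.141, -0.004]
contact_force: [-0.3, 0.3, 0.4]
opening: 0.0345
```

```bash
python3 -c "
from h import *
goal(.5848,.0213,.229,.04)"
```

```text
grasp pt [0.5825 0.0237 0.0746] off (tool xy mm) [-2.22 -2.46] tipz 0.0566 eff6 -0.002
t 22.6 pos [0.5825 0.0233 0.2296] ang 0.0372 F [-0.29  0.33  0.41] Tq [-0.024  0.031  0.019] q6 -1.697 op 0.0345
shift cm [-0.22 -0.21  0.06] turn deg [ 0.14 -0.01 -0.16]
```

jog_arm(steps=[[[-0.17,-0.2,0],[0,0,0]],[[0,0,0],[0,0,0]],[[0,0,0],[0,0,0]]])

```text
t: 22.9
tool_pos: [0.5844, 0.0217, 0.2318]
tool_rot: [-0.059, 3.139, 0.003]
contact_force: [-0.3, -0.2, -0.5]
opening: 0.0341
```

jog_arm(steps=[[[0,0,0],[0,0,0]],[[0,0,0],[0,0,0]],[[0,0,0],[0,0,0]],[[0,0,0],[0,0,0]],[[0,0,0],[0,0,0]]], fingers=-1, grip_force=30)

```text
t: 23.4
tool_pos: [0.5848, 0.0216, 0.2332]
tool_rot: [-0.058, 3.137, 0.003]
contact_force: [0.4, 0.1, -0.5]
opening: 0.0091
```

```bash
python3 -c "
from h import *
tq(3);goal(.5848,.0213,.229,.04)"
```

```text
mean Tq [-0.017 -0.    -0.012] sd 0.008 F [-0.05  0.24  0.04] eff6 [-0.005 -0.005 -0.006]
grasp pt [0.5855 0.0218 0.0782] off (tool xy mm) [ 0.68 -0.5 ] tipz 0.0602 eff6 -0.006
t 23.55 pos [0.5848 0.0215 0.2332] ang 0.0372 F [-0.63 -0.62 -0.86] Tq [ 0.028  0.02  -0.081] q6 -1.7 op 0.0089
shift cm [ 0.   -0.02  0.42] turn deg [ 0.1   0.25 -0.16]
```

jog_arm(steps=[[[0,0,0.03],[0,0,5]],[[0,0,0.03],[0,0,5]],[[0,0,0.03],[0,0,5]],[[0,0,0.03],[0,0,5]],[[0,0,0],[0,0,0]],[[0,0,0],[0,0,0]],[[0,0,0],[0,0,0]]])

```text
t: 24.25
tool_pos: [0.5848, 0.0213, 0.232]
tool_rot: [0.503, 3.098, 0.002]
contact_force: [0.4, -0.7, 0.2]
opening: 0.009
```

```bash
python3 -c "
from h import *
tq(4);goal(.5848,.0213,.229,.04)"
```

```text
mean Tq [-0.021 -0.007 -0.005] sd 0.019 F [ 0.31 -0.6  -0.43] eff6 [-0.002 -0.02  -0.009  0.004]
grasp pt [0.5854 0.0214 0.0771] off (tool xy mm) [ 0.59 -0.25] tipz 0.0591 eff6 0.01
t 24.45 pos [0.5848 0.0212 0.2321] ang -0.3225 F [-0.3  -0.07 -0.57] Tq [-0.005 -0.003  0.05 ] q6 -1.34 op 0.0091
shift cm [0.01 0.   0.31] turn deg [  0.07   0.21 -20.77]
```

jog_arm(steps=[[[0,0,0.03],[0,0,5]],[[0,0,0.03],[0,0,5]],[[0,0,0.03],[0,0,4]],[[0,0,0],[0,0,0]],[[0,0,0],[0,0,0]],[[0,0,0],[0,0,0]]])

```text
t: 25.05
tool_pos: [0.5848, 0.0211, 0.2312]
tool_rot: [0.884, 3.011, 0.001]
contact_force: [0.1, -0.2, -0.4]
opening: 0.009
```

```bash
python3 -c "
from h import *
tq(4);goal(.5848,.0213,.229,.04)"
```

```text
mean Tq [-0.008  0.023 -0.029] sd 0.009 F [-0.28 -0.16 -0.27] eff6 [-0.004 -0.02  -0.01   0.003]
grasp pt [0.5853 0.021  0.0762] off (tool xy mm) [ 0.56 -0.02] tipz 0.0582 eff6 0.009
t 25.25 pos [0.5848 0.021  0.2312] ang -0.572 F [ 0.06 -0.69  0.35] Tq [-0.07   0.058 -0.048] q6 -1.09 op 0.0093
shift cm [0.01 0.02 0.22] turn deg [  0.04   0.19 -35.07]
```

jog_arm(steps=[[[0,0,0.03],[0,0,5]],[[0,0,0.03],[0,0,5]],[[0,0,0],[0,0,0]],[[0,0,0],[0,0,0]],[[0,0,0],[0,0,0]]])

```text
t: 25.75
tool_pos: [0.5847, 0.0209, 0.2306]
tool_rot: [1.147, 2.922, 0.001]
contact_force: [-1.3, 0.2, 0.2]
opening: 0.0089
```

```bash
python3 -c "
from h import *
tq(4);goal(.5848,.0213,.229,.04)"
```

```text
mean Tq [-0.049  0.027 -0.016] sd 0.012 F [-0.68 -0.51 -0.1 ] eff6 [-0.002 -0.02  -0.009  0.006]
grasp pt [0.5851 0.0208 0.0756] off (tool xy mm) [0.55 0.12] tipz 0.0576 eff6 0.009
t 25.95 pos [0.5847 0.0209 0.2306] ang -0.7488 F [ 0.03 -1.45 -0.72] Tq [-0.058  0.049 -0.002] q6 -0.913 op 0.0093
shift cm [0.02 0.03 0.16] turn deg [ 2.00e-02  1.70e-01 -4.52e+01]
```

Screw c runs freely past 0.88, so a is confirmed as the crossed one. Driving c towards its seat.

jog_arm(steps=[[[0,0,0.03],[0,0,5]],[[0,0,0.03],[0,0,5]],[[0,0,0.03],[0,0,5]],[[0,0,0.03],[0,0,5]],[[0,0,0.02],[0,0,4]],[[0,0,0],[0,0,0]],[[0,0,0],[0,0,0]],[[0,0,0],[0,0,0]]])

```text
t: 26.75
tool_pos: [0.5844, 0.0207, 0.2292]
tool_rot: [1.745, 2.61, -0.001]
contact_force: [-0.1, 0.2, 0.7]
opening: 0.009
```

```bash
python3 -c "
from h import *
tq(4);goal(.5848,.0213,.229,.04)"
```

```text
mean Tq [-0.048  0.026  0.002] sd 0.015 F [-0.4  -0.4   0.09] eff6 [-0.004 -0.02  -0.01   0.003]
grasp pt [0.5846 0.0205 0.0742] off (tool xy mm) [0.7  0.46] tipz 0.0562 eff6 0.009
t 26.95 pos [0.5844 0.0207 0.2292] ang -1.1793 F [-0.31 -0.5  -0.11] Tq [-0.054 -0.002 -0.035] q6 -0.482 op 0.0093
shift cm [0.04 0.05 0.02] turn deg [-5.000e-02  1.200e-01 -6.986e+01]
```

jog_arm(steps=[[[0,0,0.01],[0,0,2]],[[0,0,0.01],[0,0,2]],[[0,0,0],[0,0,0]],[[0,0,0],[0,0,0]],[[0,0,0],[0,0,0]]])

```text
t: 27.45
tool_pos: [0.5844, 0.0207, 0.229]
tool_rot: [1.836, 2.547, -0.001]
contact_force: [-0.3, -0.1, 0.9]
opening: 0.0093
```

```bash
python3 -c "
from h import *
tq(4);goal(.5848,.0213,.229,.04)"
```

```text
mean Tq [-0.051  0.027 -0.02 ] sd 0.018 F [-0.5  -0.27  0.4 ] eff6 [-0.002 -0.009 -0.004  0.003]
grasp pt [0.5846 0.0204 0.074 ] off (tool xy mm) [0.75 0.48] tipz 0.056 eff6 0.006
t 27.65 pos [0.5844 0.0207 0.229 ] ang -1.2492 F [-0.64 -0.54 -0.49] Tq [-0.078  0.003  0.008] q6 -0.412 op 0.009
shift cm [ 0.04  0.06 -0.  ] turn deg [-6.000e-02  1.200e-01 -7.387e+01]
```

jog_arm(steps=[[[0,0,0.01],[0,0,2]],[[0,0,0],[0,0,0]],[[0,0,0],[0,0,0]],[[0,0,0],[0,0,0]]])

```text
t: 28.05
tool_pos: [0.5844, 0.0207, 0.2289]
tool_rot: [1.879, 2.515, -0.002]
contact_force: [-1.3, 0.0, -0.4]
opening: 0.0089
```

```bash
python3 -c "
from h import *
tq(4);goal(.5848,.0213,.229,.04)"
```

```text
mean Tq [-0.062  0.046  0.015] sd 0.011 F [-0.67 -0.29 -0.01] eff6 [0.015 0.008 0.013 0.019]
grasp pt [0.5845 0.0204 0.0739] off (tool xy mm) [0.77 0.53] tipz 0.0559 eff6 0.022
t 28.25 pos [0.5844 0.0207 0.2289] ang -1.2836 F [-1.11 -0.51  0.39] Tq [-0.059  0.068  0.005] q6 -0.378 op 0.0093
shift cm [ 0.04  0.06 -0.01] turn deg [-7.000e-02  1.200e-01 -7.584e+01]
```

jog_arm(steps=[[[0,0,0],[0,0,1.5]],[[0,0,0],[0,0,0]],[[0,0,0],[0,0,0]],[[0,0,0],[0,0,0]]])

```text
t: 28.65
tool_pos: [0.5844, 0.0207, 0.2288]
tool_rot: [1.915, 2.488, -0.002]
contact_force: [-0.5, -0.5, -1.2]
opening: 0.0092
```

```bash
python3 -c "
from h import *
tq(4);goal(.5848,.0213,.229,.04)"
```

```text
mean Tq [-0.066 -0.     0.031] sd 0.015 F [-0.72 -0.26 -0.36] eff6 [0.041 0.038 0.038 0.037]
grasp pt [0.5845 0.0204 0.0738] off (tool xy mm) [0.77 0.52] tipz 0.0558 eff6 0.037
t 28.85 pos [0.5844 0.0207 0.2288] ang -1.3117 F [-0.07 -1.01  0.53] Tq [-0.136  0.064  0.127] q6 -0.35 op 0.0091
shift cm [ 0.04  0.06 -0.02] turn deg [-7.000e-02  1.200e-01 -7.745e+01]
```

jog_arm(steps=[[[0,0,0],[0,0,1.5]],[[0,0,0],[0,0,0]],[[0,0,0],[0,0,0]],[[0,0,0],[0,0,0]]])

```text
t: 29.25
tool_pos: [0.5843, 0.0207, 0.2288]
tool_rot: [1.95, 2.461, -0.002]
contact_force: [-0.6, 0.2, 0.3]
opening: 0.0093
```

```bash
python3 -c "
from h import *
tq(4);goal(.5848,.0213,.229,.04)"
```

```text
mean Tq [-0.082  0.015  0.031] sd 0.017 F [-0.71 -0.06 -0.12] eff6 [0.065 0.063 0.062 0.061]
grasp pt [0.5845 0.0204 0.0737] off (tool xy mm) [0.79 0.54] tipz 0.0557 eff6 0.061
t 29.45 pos [0.5843 0.0207 0.2287] ang -1.3401 F [-0.69 -0.41 -0.08] Tq [-0.106  0.012  0.05 ] q6 -0.321 op 0.009
shift cm [ 0.04  0.06 -0.03] turn deg [-7.000e-02  1.200e-01 -7.907e+01]
```

c behaves just as b did: onset at the same angle and 0.061 N m now, so it is seated. Releasing and rising.

jog_arm(steps=[[[0,0,0],[0,0,0]],[[0,0,0],[0,0,0]],[[0,0,0],[0,0,0]],[[0,0,-2.5],[0,0,0]],[[0,0,-3.5],[0,0,0]],[[0,0,-4],[0,0,0]],[[0,0,0],[0,0,0]]], fingers=-0.2)

```text
t: 30.15
tool_pos: [0.584, 0.021, 0.3305]
tool_rot: [-1.951, -2.46, 0.003]
contact_force: [0.6, -0.4, 0.5]
opening: 0.034
```

```bash
python3 -c "
from h import *
goal(.5848,.0213,.229,.04);snap('wrist','w7.png');snap('scene','s7.png')
im=cv2.imread('pics/s7.png')[130:220,250:390];cv2.imwrite('pics/s7z.png',cv2.resize(im,None,fx=5.5,fy=5.5,interpolation=2))"
```

```text
grasp pt [0.5836 0.0209 0.1755] off (tool xy mm) [0.1  1.24] tipz 0.1575 eff6 -0.001
t 30.15 pos [0.584  0.021  0.3305] ang -1.341 F [ 0.61 -0.39  0.49] Tq [-0.017 -0.044  0.052] q6 -0.321 op 0.034
shift cm [1.000e-02 1.100e-01 1.015e+01] turn deg [ -0.12  -0.09 -79.13]
```

View pics/s7z.png

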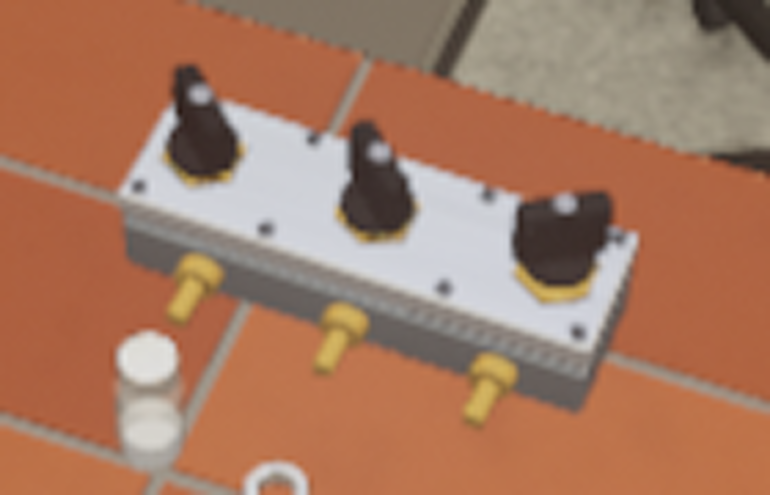

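View pics/w7.png

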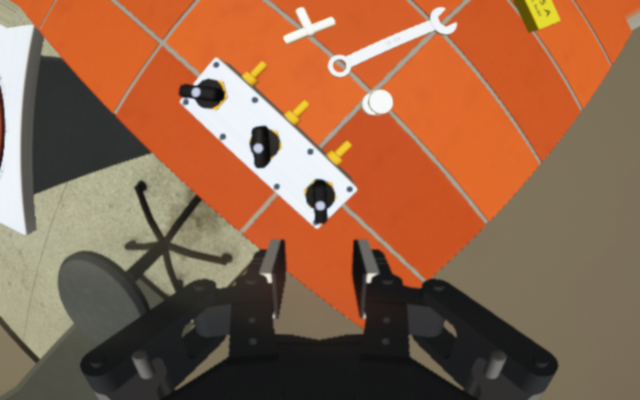

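In the scene zoom, b's and c's paddles at (378,180) and (203,125) are parallel, with their collars down on the brass. Paddle a at (562,235) is raised at its starting angle. Its dot is within 0.4 px of its first place. Bystanders look undisturbed and the gripper is well clear.

```bash
python3 -c "
from h import *
ctrl.finish_job();print(ctrl.get_obs()['t'])"
```

```text
the job is handed in; nothing more can be done
the job is handed in; nothing more can be done
```

I worked the screws from nearest to farthest, and the job is handed in (about 30 s of the 72 s used). It gives no verdict, so what follows rests on my own checks.

| Screw | What happened | Peak settled torque |
|---|---|---|
| a (nearest) | Bound from about 0.7 rad. I stopped at about 0.87 rad, backed it out to about 0.11 rad and left it there. | 0.076 N m |
| b (middle) | Ran freely and was driven onto its seat. | 0.060 N m |
| c (farthest) | Ran freely and was driven onto its seat. | 0.061 N m |

The strip limit is 0.25 N m.

**Last checks:** in the final pictures b and c stand parallel with their collars down on the brass. Screw a's top dot is within 0.4 pixel of where it started. The vial, tee and spanner look undisturbed in the pictures, though I did not measure their positions. The gripper is open and about 80 mm above the paddles.

**Checks that disagreed:**
- **Angles:** my angle readings came out high. The tool stood at about 1.47 rad at the seat, and a wrist-camera check of b after release read about 1.43 rad, against a stated seat of 1.35. I put this down to give in the gripper pads and calibration error, and relied on the torque rise to judge seating.
- **Height of b:** one wrist and scene camera check put b's top about 4 mm lower than it should be when seated. The scene camera alone showed it sinking about 5 mm where about 4 was expected, which fits.
- **Seat stiffness:** the torque rose at about 0.8 N m per rad at the seat, not 2.5, probably because of the same give in the gripper.

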